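Find the free board of the parts chest and push it open

ROBOT

A 7-joint arm with a two-finger parallel gripper is mounted at the origin on the work surface. World frame = base frame: x ahead of the robot, y to its left, z up, the work surface at z = 0. Lengths are in mm, angles in rad, forces in N, time in s.
With the tool pointing down it reaches from about 400 to 875 mm from the base axis. Payload 19.3 kg.
Tool frame: the origin (TCP) lies at the very end of the fingers, on their centre line; the grasp point (between the pads) lies 19 mm behind it (grip_point_offset is the z of the grasp point in the tool frame, in mm); z points along the fingers, x is the direction in which the jaws open and shut, and the axes are right-handed (so a half turn about z gives the same grasp; the last joint's range is limited). The gripper opens to 85 mm and grips with 20 to 120 N. Pads are 22 mm wide; open, the fingers measure 114 mm over their backs; the gripper's body (76 mm by 85 mm) begins 54 mm behind the grasp point. The pads swing forward as they close: fully open they stand 13 mm farther back than shut.
Start: joints at [-1.229, 0.521, -0.036, 1.599, 0.021, 1.021, -0.113], TCP at [250.179, 572.735, 231.291] pointing down, gripper open.
Joint ranges: [-2.91, 2.91], [-0.3, 2.13], [-1.5, 1.42], [0.17, 2.43], [-1.26, 4.41], [0.16, 1.93], [-2.52, 2.52]. Speed limits (rad/s): [1.89, 1.89, 2.39, 2.39, 3.01, 3.01, 3.01].

INTERFACE

Orientations are given as a 3x3 rotation matrix whose columns are the frame's x, y, z axes.
In Python, from workcell import movep, movel, goto_joints, open_gripper, clamp, wait, inverse_kinematics, read_state, camera, PlanningError, finish_job, grip_point_offset gives the robot as it stands. Calls block until the motion is done:
- movep(position, orientation): joint-space move of the TCP to a pose.
- movel(position, frame=None, max_speed=150, guard=None): straight line of the TCP; frame=None keeps the orientation; max_speed is the mean speed in mm/s. With guard (N) it stops when the force on the tool has changed by that much, and returns True; else False.
- goto_joints(angles): joint-space move.
- open_gripper() and clamp(): open the fingers fully, or close them until they stop; the grip force is fixed at half the most.
- wait(seconds).
- inverse_kinematics(position, orientation): joint angles nearest the present ones, or None.
- read_state(): the state.
- camera(name): name is "scene" or "top" or "wrist"; returns a dict with "image" (420x560x3 uint8, blue, green, red), "range_z" (420x560 float32, mm along the optical axis (not along the pixel's ray), 0 where there is no reading), "fx", "fy", "cx", "cy" (pixels), "dist_coeffs" ([k1, k2, p1, p2, k3] as OpenCV has them; the pictures are not rectified), "cam_to_world" (4x4, takes a point from camera to world coordinates). Camera axes: x right, y up, looking along -z (the intrinsics and any distortion apply to the point x, -y, -z); pixel columns grow to the right and rows downward; lengths in mm; the calibration is good to about 2 mm. A picture is of the moment at which its call begins.
A pose or a line that the arm cannot do raises PlanningError and nothing moves.
- finish_job(): hands the job in, once; it reports no verdict.
The state is a dict: "time": time; "qpos": joint angles; "qvel": joint speeds; "joint_efforts": joint torques, N m; "eef_pos": TCP position; "tool_rot": TCP orientation; "ft_force": force on the tool from outside, world axes, zero at the start; "torque": the same for the moment, N m; "finger_gap": finger opening in mm.
Only numpy, scipy, OpenCV 4.12 (cv2) and the standard library are available. Lean on these libraries where they do the work, as an engineer would, in place of code of your own. Each camera call takes 0.05 s, during which the arm holds its last target.

TASK

Three of the four identical boards on top of the parts chest are blocked from inside and one is free: press down on their back ends with the fingertips until you find the board that rocks, then push its raised front end up and over until the board stands upright by itself. Only press and push with the fingers: do not pinch any board, and leave the bottle, the jar and the wrench where they are.

Things in the scene. Friction and masses are not known exactly. Their poses are not given: they have to be found in the camera images.
- chest: Low grey-painted wooden chest fixed to the bench, 166 (x) x 284 (y) x 76 mm high; origin: centre of its underside, x towards its back (away from the robot), y along its length. Four identical boards lie side by side on top, level with its rim, 66 mm apart along y (4 mm gaps), board_1 at the +y end, board_4 at the -y end. Pivot line of all boards: chest x = +15 mm, z = 70 mm. Below the boards it is 62 mm deep.
- board_1 (a joint): Turn of board 1: 0 = flush; grows as its back end goes down and its front end rises; pi/2 = upright, front end on top; stop at 1.6 rad. Cannot turn the other way. Blocked boards give 1 to 2 mm at the back end, then stop hard. The free one (a different one each time) moves at 2 to 5 N there, and its stiff pivot keeps it at any angle where it is left.
- board_1_back (a point): The place to press on board 1: on its upper face and centre line, 38 mm behind the pivot, 17 mm from its back end. The board is plain wood, 140 mm long, 62 wide, 12 thick, with a seesaw pivot across it, 55 mm from its back end and marked by two small screw heads. x points along the board to the back end, y across it, z out of its upper face.
- board_1_front (a point): Middle of the front end face of board 1 (half way through the thickness), 85 mm in front of the pivot, on the robot's side; this end rises and is pushed over towards the back. Axes as for the back point.
- board_2 (a joint): Turn of board 2: 0 = flush; grows as its back end goes down and its front end rises; pi/2 = upright, front end on top; stop at 1.6 rad. Cannot turn the other way. Blocked boards give 1 to 2 mm at the back end, then stop hard. The free one (a different one each time) moves at 2 to 5 N there, and its stiff pivot keeps it at any angle where it is left.
- board_2_back (a point): The place to press on board 2: on its upper face and centre line, 38 mm behind the pivot, 17 mm from its back end. The board is plain wood, 140 mm long, 62 wide, 12 thick, with a seesaw pivot across it, 55 mm from its back end and marked by two small screw heads. x points along the board to the back end, y across it, z out of its upper face.
- board_2_front (a point): Middle of the front end face of board 2 (half way through the thickness), 85 mm in front of the pivot, on the robot's side; this end rises and is pushed over towards the back. Axes as for the back point.
- board_3 (a joint): Turn of board 3: 0 = flush; grows as its back end goes down and its front end rises; pi/2 = upright, front end on top; stop at 1.6 rad. Cannot turn the other way. Blocked boards give 1 to 2 mm at the back end, then stop hard. The free one (a different one each time) moves at 2 to 5 N there, and its stiff pivot keeps it at any angle where it is left.
- board_3_back (a point): The place to press on board 3: on its upper face and centre line, 38 mm behind the pivot, 17 mm from its back end. The board is plain wood, 140 mm long, 62 wide, 12 thick, with a seesaw pivot across it, 55 mm from its back end and marked by two small screw heads. x points along the board to the back end, y across it, z out of its upper face.
- board_3_front (a point): Middle of the front end face of board 3 (half way through the thickness), 85 mm in front of the pivot, on the robot's side; this end rises and is pushed over towards the back. Axes as for the back point.
- board_4 (a joint): Turn of board 4: 0 = flush; grows as its back end goes down and its front end rises; pi/2 = upright, front end on top; stop at 1.6 rad. Cannot turn the other way. Blocked boards give 1 to 2 mm at the back end, then stop hard. The free one (a different one each time) moves at 2 to 5 N there, and its stiff pivot keeps it at any angle where it is left.
- board_4_back (a point): The place to press on board 4: on its upper face and centre line, 38 mm behind the pivot, 17 mm from its back end. The board is plain wood, 140 mm long, 62 wide, 12 thick, with a seesaw pivot across it, 55 mm from its back end and marked by two small screw heads. x points along the board to the back end, y across it, z out of its upper face.
- board_4_front (a point): Middle of the front end face of board 4 (half way through the thickness), 85 mm in front of the pivot, on the robot's side; this end rises and is pushed over towards the back. Axes as for the back point.
- glue: White glue bottle, 54 mm wide, 150 mm high, standing on the bench beyond the chest's +y end; origin at the centre of its underside. To be left alone.
- jar: Glass jar with steel cap, 64 mm wide, 85 mm high, standing on the bench beyond the chest's -y end; origin at the centre of its underside. To be left alone.
- wrench: Steel wrench lying on the bench beyond the chest's -y end, farther out than the jar; origin at its underside. To be left alone.

How it is judged (in metres and radians):
At the end, for the whole second after the job is handed in: The free board stands upright at rest, turned by more than 1.3 rad (75 degrees) from shut, with the robot clear of it (((value of joint board_1 above 1.3 rad and velocity of joint board_1 between -0.05 and 0.05 rad/s) or (value of joint board_2 above 1.3 rad and velocity of joint board_2 between -0.05 and 0.05 rad/s) or (value of joint board_3 above 1.3 rad and velocity of joint board_3 between -0.05 and 0.05 rad/s) or (value of joint board_4 above 1.3 rad and velocity of joint board_4 between -0.05 and 0.05 rad/s))); the robot touches nothing.
It fails at once if a board is taken between the fingers (the grasp point lies inside the board) ((z of the grasp point in the frame of board_1_front between -0.005 and 0.005 m and x of the grasp point in the frame of board_1_front between 0 and 0.14 m and y of the grasp point in the frame of board_1_front between -0.03 and 0.03 m) or (z of the grasp point in the frame of board_2_front between -0.005 and 0.005 m and x of the grasp point in the frame of board_2_front between 0 and 0.14 m and y of the grasp point in the frame of board_2_front between -0.03 and 0.03 m) or (z of the grasp point in the frame of board_3_front between -0.005 and 0.005 m and x of the grasp point in the frame of board_3_front between 0 and 0.14 m and y of the grasp point in the frame of board_3_front between -0.03 and 0.03 m) or (z of the grasp point in the frame of board_4_front between -0.005 and 0.005 m and x of the grasp point in the frame of board_4_front between 0 and 0.14 m and y of the grasp point in the frame of board_4_front between -0.03 and 0.03 m)).
It fails at once if the bottle, the jar or the wrench is moved by more than 30 mm, lifted or knocked over (distance of any of glue, jar, wrench from where it was at the start of the episode above 0.03 m or height (world z) of any of glue, jar, wrench above 0.015 m or angle between any of glue, jar, wrench's own z axis and vertical above 0.5 rad).
It also fails if it takes over 51 s, if anything falls off the work surface, if the arm or the gripper's body presses on something with over 40 N, if the wrist force passes 120 N, or if a joint passes its speed limit or range.

## Working session

There is one attempt and no reset: what is moved stays moved. The work goes in short steps, each a Python script; the robot and the scene stay as the last script left them, time stands still between calls to the robot, and variables do not carry over. Pictures are saved under pics/ and viewed, and the job is handed in when it is done.

```bash
ls; mkdir -p pics
python3 - <<'E'
from workcell import *
import cv2
s=read_state(); print(s['time'],s['eef_pos'],s['finger_gap'],grip_point_offset); print(s['tool_rot'])
for n in ['scene','top']:
    c=camera(n); cv2.imwrite(f'pics/{n}0.png',c['image']); print(n,c['fx'],c['fy'],c['cx'],c['cy'],c['dist_coeffs']); print(c['cam_to_world'])
    import numpy as np; np.savez(f'{n}0.npz',**c)
E
```

```text
pics
0.0 [250.07006681 572.42567467 230.72381354] 85.35418489654873 -18.700000000000003
[[ 4.00232651e-01  9.16413503e-01 -3.40802303e-04]
 [ 9.16412862e-01 -4.00232777e-01 -1.09092218e-03]
 [-1.13613607e-03  1.24307062e-04 -9.99999347e-01]]
scene 400.8862262018111 400.8862262018111 279.2142916078461 209.25081765500934 [-0.06898442  0.          0.          0.          0.        ]
[[ 1.31853163e-01 -6.73192417e-01  7.27617148e-01  1.19477006e+03]
 [ 9.91238375e-01  8.37473671e-02 -1.02141384e-01 -1.21597989e+02]
 [ 7.82478476e-03  7.34709704e-01  6.78336512e-01  6.54314032e+02]
 [ 0.00000000e+00  0.00000000e+00  0.00000000e+00  1.00000000e+00]]
top 496.2038814489252 496.2038814489252 273.9840236602789 206.74855576289443 [-0.18061045  0.          0.          0.          0.        ]
[[-7.86717160e-03  9.98434429e-01 -5.53786822e-02  4.89605666e+02]
 [-9.99804839e-01 -8.85741937e-03 -1.76587122e-02 -3.13657683e+01]
 [-1.81215784e-02  5.52289504e-02  9.98309256e-01  1.29429931e+03]
 [ 0.00000000e+00  0.00000000e+00  0.00000000e+00  1.00000000e+00]]
```

View pics/scene0.png

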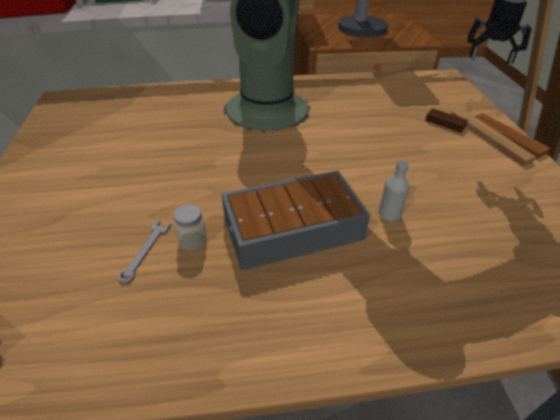

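View pics/top0.png

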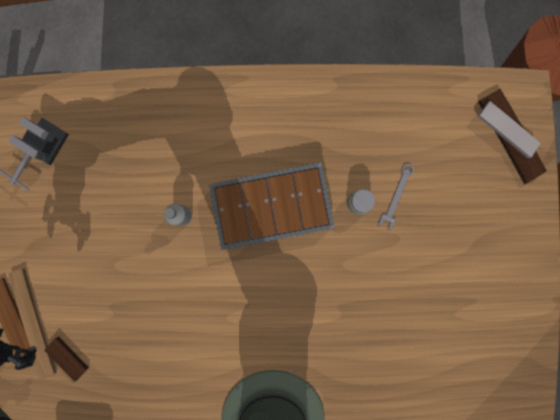

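The scene image shows the chest at about (293,218), the jar at (190,227) and the glue at (395,192). In the top image the rim corners are near (212,187), (322,165), (333,228) and (220,248), and the screws run in a line from (222,210) to (319,190). Next I'll measure the chest pose.

```bash
cat > h.py <<'E'
import numpy as np, cv2
def rays(c,px):
    K=np.array([[c['fx'],0,c['cx']],[0,c['fy'],c['cy']],[0,0,1.]])
    u=cv2.undistortPoints(np.float64(px).reshape(-1,1,2),K,np.float64(c['dist_coeffs'])).reshape(-1,2)
    d=np.c_[u[:,0],-u[:,1],-np.ones(len(u))]
    T=c['cam_to_world']; return T[:3,3],d@T[:3,:3].T,d
def onplane(c,px,z):
    o,d,_=rays(c,px); return o+d*((z-o[2])/d[:,2])[:,None]
def cloud(c):
    h,w=c['range_z'].shape; v,u=np.mgrid[:h,:w]
    o,d,_=rays(c,np.c_[u.ravel(),v.ravel()]); P=o+d*c['range_z'].reshape(-1,1)
    P[c['range_z'].ravel()==0]=np.nan
    return P.reshape(h,w,3)
E
python3 - <<'E'
from h import *
for n in ['top','scene']:
    c=dict(np.load(n+'0.npz')); P=cloud(c)
    print(n,'table z',np.nanmedian(P[...,2][(P[...,0]>400)&(P[...,0]<800)&(abs(P[...,1])<400)]))
    m=((P[...,2]>50)&(P[...,2]<100)&(P[...,0]>400)&(P[...,0]<800)&(abs(P[...,1])<300)).astype('u1')
    k,l,st,_=cv2.connectedComponentsWithStats(m); print(st[1:][st[1:,4]>50])
    i=1+st[1:,4].argmax(); m=(l==i)
    print('topz',np.median(P[m][:,2]))
    if n=='top':
        ct=max(cv2.findContours(m.astype('u1'),0,1)[0],key=cv2.contourArea).reshape(-1,2)
        Q=onplane(c,ct,76)[:,:2]
    else:
        m&=abs(P[...,2]-np.median(P[m][:,2]))<5
        ct=max(cv2.findContours(m.astype('u1'),0,1)[0],key=cv2.contourArea).reshape(-1,2)
        Q=onplane(c,ct,76)[:,:2]
    r=cv2.minAreaRect(Q.astype('f4')); print(r,cv2.boxPoints(r))
    # other objects
    m=((P[...,2]>12)&(P[...,2]<200)&(P[...,0]>350)&(P[...,0]<850)&(abs(P[...,1])<400)).astype('u1')
    k,l,st,_=cv2.connectedComponentsWithStats(m)
    for j in range(1,k):
        if st[j,4]>40: q=P[l==j]; print(st[j],np.median(q,0),q.max(0),q.min(0))
E
```

```text
top table z 1.01856321765149
[[ 209  162  125   88 7521]
 [ 349  189   26   25  518]
 [ 165  203   24   23  155]]
topz 75.98668781263927
((560.7291870117188, -2.962554931640625), (166.25425720214844, 284.53106689453125), 10.638564109802246) [[ 452.76688   121.51128 ]
 [ 505.29495  -158.12907 ]
 [ 668.6915   -127.436386]
 [ 616.16345   152.20396 ]]
[ 209  162  125   88 7546] [561.48138715  -2.57976692  75.97653517] [667.12507778 150.89011098  85.70942976] [ 454.21924729 -154.67207247   12.03936724]
[347 189  28  26 565] [ 568.76714832 -222.93206715   83.72979625] [ 601.36349274 -196.10785645   91.80005871] [ 539.06007726 -256.34943266   12.07944861]
[164 203  27  23 491] [539.15562066 224.88949147 102.30531259] [567.85245729 259.41770286 155.87732794] [514.43646192 206.87174176  13.5733159 ]
scene table z 0.7077204278256204
[[ 222  170  148   85 7921]
 [ 382  178   28   29  479]
 [ 174  204   31   32  777]]
topz 75.62398516412168
((564.7449951171875, -1.1302337646484375), (171.8128662109375, 285.29852294921875), 10.601831436157227) [[ 454.06003   123.27862 ]
 [ 506.55002  -157.14969 ]
 [ 675.42993  -125.539085]
 [ 622.93994   154.88922 ]]
[ 379  160   31   59 1154] [557.96371943 226.83785339  82.95960906] [571.59099598 261.53668618 152.35723317] [526.24247274 206.77981397  12.00709128]
[ 222  170  148   98 9594] [599.98068691  -8.29519395  75.24801253] [670.19089065 151.55884069  79.74603116] [ 456.10648121 -155.59145315   12.05356779]
[ 174  204   33   44 1155] [ 591.42744764 -225.25277899   62.90325374] [ 604.20660977 -195.7683543    87.93680998] [ 543.94908818 -259.62129006   12.02990229]
```

Run:
```python
import cv2
a=cv2.imread('pics/top0.png')[140:270,190:350]; cv2.imwrite('pics/topz.png',cv2.resize(a,None,fx=5,fy=4.6,interpolation=cv2.INTER_CUBIC)[:600])
```

```text
(no output)
```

View pics/topz.png

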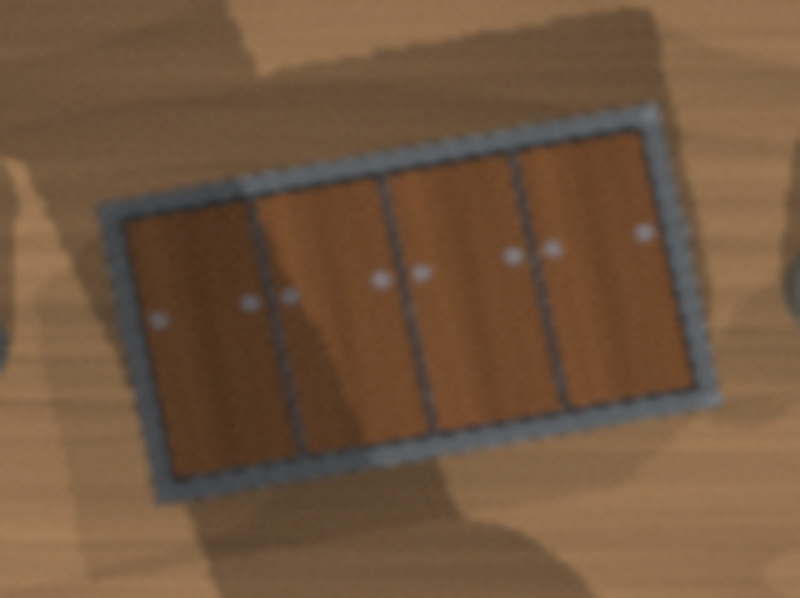

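The zoomed picture shows the four boards and the screw heads about (160–645, 320–233), nearer the far rim as expected. The chest centre is about (561.5,-2.5), yaw 10.6°. I'll close the fingers and try board 1 first.

```bash
cat >> h.py <<'E'
from workcell import *
C=np.array([561.3,-2.5]); a=np.deg2rad(10.62)
ex=np.array([np.cos(a),np.sin(a)]); ey=np.array([-np.sin(a),np.cos(a)])
R=np.column_stack([np.r_[ey,0],np.r_[ex,0],[0,0,-1.]])
BY={1:99,2:33,3:-33,4:-99}
def W(x,y,z): return np.r_[C+ex*x+ey*y,z]
def L(p): d=np.array(p[:2])-C; return np.round([d@ex,d@ey,p[2]],1)
def st(t=''):
    s=read_state(); print(t,'t=%.2f'%s['time'],L(s['eef_pos']),'F',np.round(s['ft_force'],1),'gap %.1f'%s['finger_gap'],flush=True); return s
def press(b):
    movel(W(53,BY[b],86),max_speed=120); s0=st('above')
    g=movel(W(53,BY[b],66),max_speed=20,guard=12); s=st(f'board {b} guard {g}')
    return g
E
python3 - <<'E'
from h import *
print(np.linalg.det(R)); print(inverse_kinematics(W(53,99,180),R))
clamp(); st('clamped')
movep(W(53,99,150),R); st('over')
g=press(1)
if g: movel(W(53,99,86))
st()
E
```

```text
1.0
[-0.25835324  0.54531766 -0.01965173  1.70684364  0.0131216   0.88955909
  1.47273131]
clamped t=0.87 [-199.8  622.7  231.3] F [1.  0.7 0.4] gap 0.2
over t=2.98 [ 53.1 100.1 150.1] F [-0.7  0.1  0.1] gap 0.2
above t=3.66 [53.3 99.1 86.5] F [0.7 0.3 1.2] gap 0.2
board 1 guard True t=4.28 [53.2 99.  75.3] F [-2.3  0.2 10. ] gap -0.1
 t=4.53 [53.3 99.  86.3] F [ 0.1 -0.5 -0.3] gap -0.2
```

The guard tripped right at contact (z=75.3), before the 1–2 mm of play was used up. That result is ambiguous, so I'll press board 1 again more slowly with a higher guard, then the others.

```bash
cat >> h.py <<'E'
def press(b):
    movel(W(53,BY[b],79),max_speed=120); s0=st('above')
    g=movel(W(53,BY[b],67),max_speed=12,guard=25); s=st(f'board {b} guard {g}')
    return g
E
python3 - <<'E'
from h import *
for b in (1,2,3,4):
    if b>1: movel(W(53,BY[b],90),max_speed=150)
    g=press(b)
    if not g: print('FREE?',b); break
    movel(W(53,BY[b],90),max_speed=120)
st()
E
```

```text
above t=4.78 [52.4 99.  78. ] F [0.1 0.3 0.7] gap 0.1
board 1 guard True t=5.32 [53.2 99.  75.2] F [-3.7 -1.  11.9] gap 0.2
above t=6.43 [52.6 34.3 78.4] F [-0.9 -0.3 -1. ] gap -0.1
board 2 guard False t=7.58 [52.9 33.  67. ] F [2.4 0.1 1. ] gap -0.3
FREE? 2
 t=7.58 [52.9 33.  67. ] F [2.4 0.1 1. ] gap -0.3
```

Board 1 stops hard. Board 2 gives 9 mm at low force, so it is the free one. I'll keep pressing it down.

Run:
```python
from h import *
print(movel(W(53,33,46),max_speed=30,guard=25)); st('deep')
movel(W(53,33,100),max_speed=120); movel(W(53,33,190),max_speed=200); st('up')
for n in ['scene','top']:
    c=camera(n); cv2.imwrite(f'pics/{n}1.png',c['image']); np.savez(f'{n}1.npz',**c)
    P=cloud(c); d=P[...,:2]-C; x=d@ex; y=d@ey
    m=(abs(y-33)<22)&(x>-75)&(x<75)&(P[...,2]<175)
    for lo in range(-75,75,15):
        q=m&(x>=lo)&(x<lo+15)
        if q.sum(): print(n,lo,q.sum(),np.percentile(P[...,2][q],[5,50,95]).round(1))
```

```text
False
deep t=8.43 [52.9 33.  45.9] F [0.6 0.3 0.4] gap -0.2
up t=9.63 [ 52.6  33.  189.4] F [ 0.3 -0.4  0.4] gap -0.0
scene -75 87 [24.9 49.7 73.9]
scene -60 21 [11.2 21.5 32.5]
scene -45 72 [131.1 135.8 138.8]
scene -30 218 [114.9 123.4 132.7]
scene -15 211 [ 97.3 105.9 114.7]
scene 0 211 [79.3 88.3 96.8]
scene 15 209 [61.8 70.7 79.7]
scene 30 203 [45.  53.2 61.3]
scene 45 2 [45.5 45.9 46.3]
scene 60 12 [74.  75.4 76.3]
```

View pics/scene1.png

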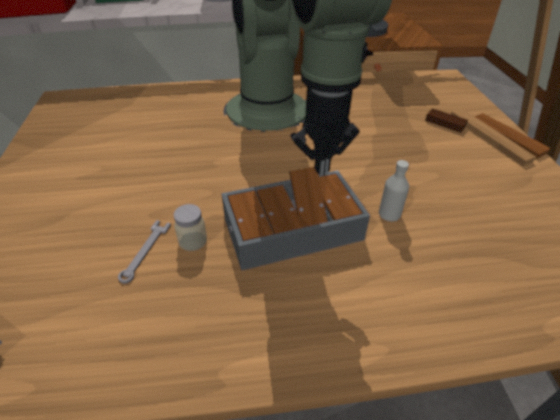

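The scene picture shows board 2 tilted, with its front end up at (305,170). The depth slope gives about 0.865 rad. Next I'll go round to the front and push it over.

Run:
```python
from h import *
movel(W(-90,33,190),max_speed=150); movel(W(-90,33,118),max_speed=120); st('front')
print(movel(W(-15,33,118),max_speed=60,guard=20)); st('push1')
print(movel(W(-3,33,118),max_speed=20,guard=15)); st('push2')
for n in ['scene']:
    c=camera(n); cv2.imwrite(f'pics/{n}2.png',c['image'])
    P=cloud(c); d=P[...,:2]-C; x=d@ex; y=d@ey
    m=(abs(y-33)<22)&(x>-75)&(x<75)&(P[...,2]<175)
    for lo in range(50,175,15):
        q=m&(P[...,2]>=lo)&(P[...,2]<lo+15)
        if q.sum(): print(n,lo,q.sum(),np.percentile(x[q],[5,50,95]).round(1))
```

```text
front t=11.58 [-89.7  33.  118.3] F [-0.2  0.4 -0.1] gap -0.1
False
push1 t=12.98 [-15.1  32.9 118.1] F [0.5 0.1 1.3] gap 0.2
False
push2 t=13.73 [ -3.  33. 118.] F [ 0.1  0.  -0.8] gap -0.2
scene 50 143 [-74.2  20.2  22.3]
scene 65 155 [-74.1  20.5  23.9]
scene 80 95 [19.5 20.8 22.2]
scene 95 106 [19.  20.7 22.5]
scene 110 107 [18.9 20.5 21.8]
scene 125 112 [18.5 20.2 21.9]
scene 140 162 [ 3.2 19.7 21.7]
scene 155 145 [-3.   8.9 18.8]
scene 170 58 [-9.5  5.1  9.9]
```

View pics/scene2.png

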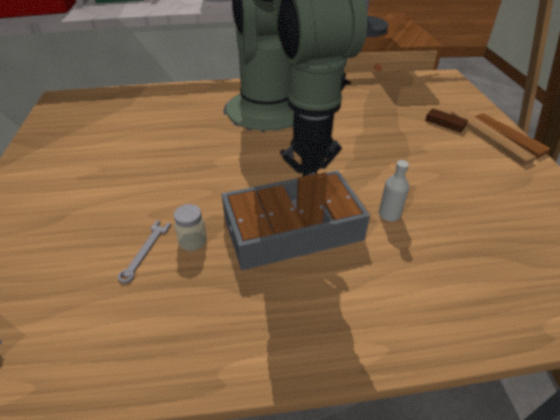

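The picture shows board 2 standing upright at (313,195), and its face is vertical to within about 0.02 rad. I'll back the gripper away, check again and hand in.

Run:
```python
from h import *
movel(W(-90,33,118),max_speed=80); movel(W(-100,33,240),max_speed=150); wait(0.5); st('clear')
c=camera('scene'); cv2.imwrite('pics/scene3.png',c['image'])
P=cloud(c); d=P[...,:2]-C; x=d@ex; y=d@ey
m=(abs(y-33)<22)&(x>0)&(x<40)&(P[...,2]<152)&(P[...,2]>70)
print('angle',np.pi/2+np.arctan(np.polyfit(P[...,2][m],x[m],1)[0]), m.sum())
for n in ['top']:
    c=camera(n); P=cloud(c)
    m=((P[...,2]>12)&(P[...,2]<200)&(P[...,0]>350)&(P[...,0]<850)&(abs(P[...,1])<400)).astype('u1')
    k,l,s,_=cv2.connectedComponentsWithStats(m)
    for j in range(1,k):
        if s[j,4]>40: q=P[l==j]; print(s[j],np.median(q,0))
```

```text
clear t=16.48 [-100.    33.   239.9] F [ 0.4 -0.7 -0.7] gap 0.2
angle 1.5596611616637834 586
[ 209  162  125   74 5378] [576.10165099 -40.21133142  75.8805406 ]
[347 189  28  26 574] [ 568.70347429 -222.848468     84.1097768 ]
[164 203  27  23 495] [539.20698684 224.64716313 101.56141156]
[250 209  20  13 123] [539.25229061  25.02652137  21.08704625]
```

View pics/scene3.png

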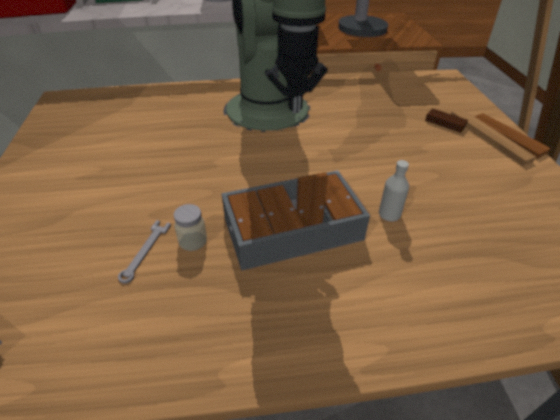

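The board stands upright by itself at (313,195), with the gripper clear at (295,80). The bottle, jar and wrench haven't moved.

Run:
```python
from workcell import *
finish_job()
```

```text
the job is handed in; nothing more can be done
```

Board 2 was the free one. It now stands upright by itself, and I handed the job in at about 16.6 s of the 51 s allowed.

- **Finding it:** I pressed the back ends with closed fingertips. Board 1 stopped hard about 1 mm in. Board 2 gave way under only a few newtons. I did not press boards 3 and 4 once board 2 moved.
- **Raising it:** I pressed board 2's back end down until the board was tilted about 0.87 rad. I then pushed its front end over from the robot's side, with no pinching and no force guard tripped during the push.
- **Last checks:**
  - The depth image put the board at about 1.56 rad after the arm withdrew; I didn't measure its speed.
  - The tool force read about zero, and the gripper was clear of everything.
  - The bottle and jar were within 1 mm of where they started. The wrench I checked by eye only, and it looked unmoved.
- **Disagreement:** My first press on board 1 tripped its 12 N guard right at contact, which left the result unclear. I repeated it more slowly with a 25 N guard, and it stopped at the same place.

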